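# Turn the cart wheel until its valve stem points straight up

## Task

Push the spokes of the wheel on the stand with the fingertips, as many one after another as it takes, until the valve stem comes to the bottom of the wheel and points straight up at the hub, ready for the pump, then let go and leave the wheel at rest. Push gently and only on the spokes: do not pinch or squeeze them, and do not press on the tyre or the valve stem. Leave the oil bottle, mug and screwdriver where they are.

Things in the scene. Friction and masses are not known exactly. Their poses are not given: they have to be found in the camera images.
- stand: fixed stand: steel plate 160 x 240 x 12 mm on the bench, two grey A-frames of 14 mm bars, at x = -52 and +52 mm, from the axle (175 mm up; sticks out to x = -65 mm, 28 mm collars at the frames) down to y = +-100 mm at the plate; open above the axle. Origin: centre of the plate's underside. x: along the axle, away from the robot; y: left seen from the robot; z: up
- wheel: upright wheel, 300 mm over the tyre, turns either way without stops. Origin: hub centre, 175 mm above the stand's origin. x: along the axle, away from the robot; z: from valve to hub, up when done; positive turns look clockwise from the robot. Hub 48 mm thick, x = -34 to 34 mm. Stiff bearing: 0.3 N m turns it (4 N at 75 mm radius); it stops almost at once when the push ends
- spokes: five aluminium spokes and the rim; turn with the wheel, same origin and axes. Straight radial bars from hub to rim, 16 mm wide, every 72 degrees, one along +z, opposite the valve, which lies midway between two. They span x = -27 to -13 mm, 9 mm proud of the tyre on the robot's side. Inside of the rim: radius 109 mm. Fingers tilted 45 degrees, forward and down, fit between them at radius 75 mm
- tyre: black rubber tyre round the rim, radius 114 to 150 mm, 36 mm wide (x = -18 to +18 mm); turns with the wheel, same origin and axes. Not to be pressed on.
- valve: black rubber valve stem with brass end and black cap, 42 mm long, 16 mm thick at the root, 8 to 10 mm at the end; turns with the wheel. It stands on the inside of the rim and points at the hub. Origin: its root on the rim, 109 mm from the axle, in the middle of the rim's width. z: along the stem, from its root to its cap. Not to be pushed on.
- oil: white plastic bottle, 56 mm in diameter, 130 mm high, upright on the bench; origin at the centre of its underside. Leave alone.
- mug: white mug, 76 mm in diameter, 90 mm high, with a handle, upright on the bench; origin at the centre of its underside. Leave alone.
- screwdriver: screwdriver, 170 mm long, wooden handle, lying on the bench to the right of the stand; origin under its middle, x along it. Leave alone.

How it is judged:
On the way, in this order (a step that is already met when the one before it is completed fails the run):
1. the fingers push a spoke (contact force between the fingers and spokes above 0.5 N).
2. the valve stem has come round to point straight up (angle between valve's own z axis and vertical below 0.12 rad), for 0.1 s.
At the end, for the whole second after the job is handed in: The valve stem is at the bottom of the wheel and points straight up to within 0.12 rad (7 degrees), the wheel is at rest, and the bottle, mug and screwdriver are within 30 mm of where they stood (angle between valve's own z axis and vertical below 0.12 rad and angular speed of wheel below 0.05 rad/s and distance of each of oil, mug, screwdriver from where it was at the start of the episode below 0.03 m); the robot touches nothing.
It fails at once if a spoke is pinched, squeezed or forced (over 35 N) (contact force between the fingers and spokes above 35 N).
It fails at once if the valve stem is pushed (over 3 N) (contact force between any of the fingers, the arm and valve above 3 N).
It fails at once if the tyre is pressed (over 4 N) (contact force between any of the fingers, the arm and tyre above 4 N).
It fails at once if the oil bottle, mug or screwdriver is moved more than 30 mm (not (distance of oil from where it was at the start of the episode below 0.03 m) or not (distance of mug from where it was at the start of the episode below 0.03 m) or not (distance of screwdriver from where it was at the start of the episode below 0.03 m)).
It also fails if it takes over 58 s, if anything falls off the work surface, if the arm or the gripper's body presses on something with over 40 N, if the wrist force passes 120 N, or if a joint passes its speed limit or range.

## Robot

A 7-joint arm with a two-finger parallel gripper is mounted at the origin on the work surface. World frame = base frame: x ahead of the robot, y to its left, z up, the work surface at z = 0. Lengths are in m, angles in rad, forces in N, time in s.
With the tool pointing down it reaches from about 0.425 to 0.875 m from the base axis. Payload 8.4 kg.
Tool frame: the origin (TCP) lies midway between the tips of the shut fingers; the grasp point (between the pads) lies 19 mm behind it; z points along the fingers, y is the line along which they close (so a half turn about z gives the same grasp; the last joint's range is limited). The gripper opens to 85 mm and grips with 20 to 120 N. Pads are 22 mm wide; open, the fingers measure 114 mm over their backs; the gripper's body (76 mm by 85 mm) begins 54 mm behind the grasp point. The pads swing forward as they close: fully open they stand 13 mm farther back than shut.
Start: joints at [1.183, 0.333, 0.04, 1.465, -0.013, 1.343, -0.059], TCP at [0.185, -0.623, 0.231] pointing down, gripper open.
Joint ranges: [-2.58, 2.58], [-0.38, 2.09], [-1.3, 1.39], [0.25, 2.4], [-1.5, 4.64], [0.08, 2.09], [-2.65, 2.65]. Speed limits (rad/s): [2.22, 2.22, 2.79, 2.79, 3.14, 3.14, 3.14].

## Interface

Orientations are given as a unit quaternion [w, x, y, z].
In Python, from plant import readout, capture, camera_model, robot gives the robot as it stands. The module is installed in compiled form; this text tells all that it offers.
- The arm moves only by the tool send_rows, never from a script. Its argument "deltas" is a list of rows, each a list of 5 numbers: the closure, from -1 (fully open) to 1 (shut), then the shift along the world's x, y, z normalised to -1 to 1, where 1 is 0.2 m, then the turn about the world's z normalised to -1 to 1, where 1 is pi rad. A call has 1 to 5 rows; each row is the pose to reach, as a shift and turn from the pose commanded when the call began, turning the shorter way round; what a row does not reach only later rows make up. A row lasts 1/12 s, in which the tool goes at most 41.7 mm and 7.16 degrees, less where a joint would pass 70% of its speed; a pose out of reach is approached as far as the arm can. A call with a number of a shift or a turn outside -1 to 1 is refused whole. A call with a gripper value outside its range is refused whole. The fingers move at their own pace and stop on an object; "newtons" is the grip in N (left out, the last holds). Time passes only in rows, so rows that repeat a pose let the fingers close. It gives the time, the measured TCP pose, the force, the opening and the grip force at its end, in the units of the state.
- readout.sense(): the state, without advancing time (a new reading comes with each control period).
- capture(name): name is "scene" or "top"; returns (picture, depth): 480x640x3 uint8, red, green, blue; 480x640 float32, m along the optical axis (not along the pixel's ray), 0 where there is no reading.
- camera_model(name): a dict with "mtx" (3x3 intrinsics, pixels), "eye" and "attitude" of the camera in the world. Camera axes: x right, y down, z forward; pixel columns grow to the right and rows downward; lengths in m; the calibration is good to about 2 mm. A picture is of the moment at which its call begins. camera_model takes no time and is no camera call.
- robot.hand_in(): hands the job in; it is judged then, once.
The state is a dict: "clock": time; "joints": joint angles; "joint_velocities": joint speeds; "joint_torque": joint torques, N m; "eef_pos": TCP position; "ee_rot": TCP orientation; "ft_force": force on the tool from outside, world axes, zero at the start; "ft_torque": the same for the moment, N m; "opening": finger opening in m; "grasp_force": force on a finger pad.
Only numpy, scipy, OpenCV 4.12 (cv2) and the standard library are available. Lean on these libraries where they do the work, as an engineer would, in place of code of your own. Each camera call takes 0.05 s, during which the arm holds its last target. There are 200 camera calls.

## Working session

There is one attempt and no reset: what is moved stays moved. The work goes in short steps, Python scripts to look and compute and a tool call to move; the robot and the scene stay as the last step left them, time stands still between calls to the robot, and variables do not carry over. Pictures are saved under pics/ and viewed, at most 10 in all, crops included, and the job is handed in when it is done.

Besides the shell and the picture viewer there is one more tool, called as name([rows], argument=value, ...), one row to a line, values as JSON. send_rows: Moves the arm, as the interface text tells. Scaled input: -1 to 1 covers 0.2 m each way for a shift and pi rad each way for a turn. Its arguments: {"type":"object","properties":{"deltas":{"type":"array","items":{"type":"array","items":{"type":"number"}}},"newtons":{"type":"number"}},"required":["deltas"]}

```bash
mkdir -p pics; python3 - <<'E'
from plant import readout, capture, camera_model
import cv2,numpy as np
for n in("scene","top"):
    p,d=capture(n); cv2.imwrite(f"pics/{n}0.png",p[...,::-1]); np.save(f"pics/{n}0.npy",d)
    print(n,camera_model(n))
s=readout.sense();print(s)
E
```

```text
scene {'mtx': array([[437.15470313,   0.        , 316.8326368 ],
       [  0.        , 437.15470313, 244.35150564],
       [  0.        ,   0.        ,   1.        ]]), 'eye': array([ 1.11390763, -0.15095379,  0.6379068 ]), 'attitude': array([-0.34078401,  0.70716544,  0.56288486, -0.25873528])}
top {'mtx': array([[552.13492408,   0.        , 322.55237227],
       [  0.        , 552.13492408, 241.50058482],
       [  0.        ,   0.        ,   1.        ]]), 'eye': array([0.3701021 , 0.00929867, 1.18809054]), 'attitude': array([ 0.03580702, -0.6976456 ,  0.71370015, -0.05138646])}
{'clock': 0.1, 'joints': array([ 1.18278217,  0.33381703,  0.03986565,  1.46617905, -0.01341239,
        1.34329084, -0.05847798]), 'joint_velocities': array([ 0.00074803, -0.00293483,  0.00041439, -0.00263021,  0.00282841,
       -0.00128156,  0.00145176]), 'joint_torque': array([ 5.13220875e-03, -6.60006881e+01,  1.37106936e+00, -4.06466603e+01,
        1.71464944e-02,  8.93425226e-03,  6.02766409e-05]), 'eef_pos': array([ 0.18499903, -0.62269203,  0.23052695]), 'ee_rot': array([-6.99906731e-04,  9.89590368e-01,  1.43911063e-01, -1.42218026e-04]), 'ft_force': array([-0.12343926, -0.57086198, -0.55213483]), 'ft_torque': array([-0.03230258,  0.01889746,  0.02815607]), 'grasp_force': 0.0, 'opening': 0.08558533988770996}
```

View pics/scene0.png

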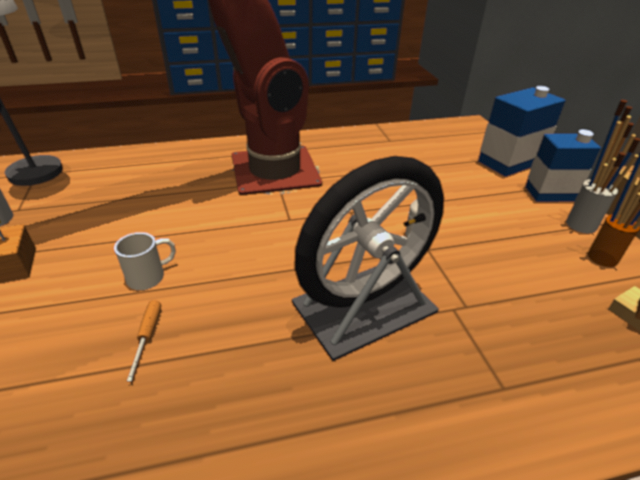

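View pics/top0.png

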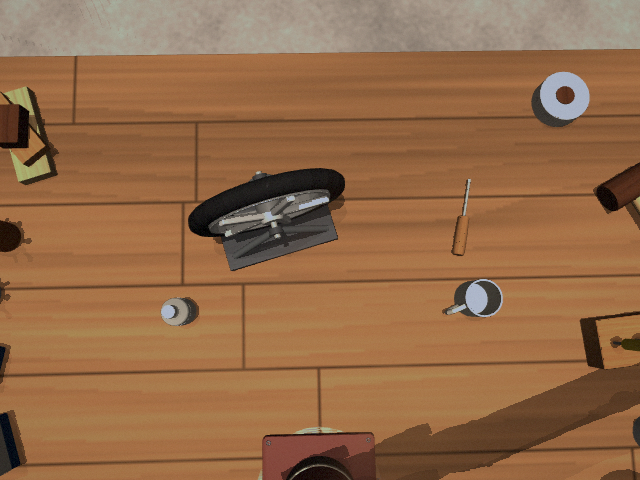

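```bash
cat > h.py <<'E'
import numpy as np,cv2
from scipy.spatial.transform import Rotation as R
from plant import readout,capture,camera_model
def cam(n):
    c=camera_model(n);q=c['attitude'];return c['mtx'],np.array(c['eye']),R.from_quat([q[1],q[2],q[3],q[0]]).as_matrix()
def ray(n,u,v):
    K,e,M=cam(n);return e,M@np.linalg.solve(K,[u,v,1.])
def onplane(n,u,v,p,nn):
    e,d=ray(n,u,v);return e+d*np.dot(np.array(p)-e,nn)/np.dot(d,nn)
def cloud(n,d):
    K,e,M=cam(n);v,u=np.mgrid[:480,:640];r=np.stack([(u-K[0,2])/K[0,0],(v-K[1,2])/K[1,1],np.ones_like(u)],-1)*d[...,None]
    return r@M.T+e
E
python3 - <<'E'
from h import *
p=cv2.imread('pics/top0.png');d=np.load('pics/top0.npy');P=cloud('top',d)
g=p.max(2).astype(int)
m=(g<60)&(P[...,2]>.1)&(P[...,0]>.3)&(d>0);m[:,:170]=0;m[:,360:]=0
q=P[m];print(len(q),q.min(0),q.max(0))
t=q[q[:,2]>q[:,2].max()-.03];print(t[:,2].max(),len(t))
c=q[:,:2].mean(0);w=np.linalg.svd(q[:,:2]-c)[2][0];print(c,w,np.degrees(np.arctan2(w[1],w[0])))
s=(q[:,:2]-c)@w;print(np.percentile(s,[0,1,99,100]))
m2=(P[...,2]<.03)&(P[...,2]>.006)&(g<90);m2[:,:200]=0;m2[:,360:]=0
cs,_=cv2.findContours(m2.astype(np.uint8),0,2);cc=max(cs,key=cv2.contourArea)
r=cv2.minAreaRect(cc);print(r)
for u,v in cv2.boxPoints(r): print(u,v,onplane('top',u,v,[0,0,.012],[0,0,1]))
for u,v in [(338,240),(232,270)]: print(onplane('top',u,v,[0,0,.012],[0,0,1]))
a=cv2.imread('pics/scene0.png')[140:330,270:460];cv2.imwrite('pics/c1.png',cv2.resize(a,(570,570),interpolation=2))
E
```

```text
4155 [ 0.36900153 -0.05716966  0.10032713] [0.62576088 0.27434517 0.32791209]
0.327912092861565 2059
[0.55935021 0.08524416] [ 0.28808741 -0.95760412] -73.25651341391175
[-0.23140315 -0.13725461  0.14045622  0.14789431]
((279.0119323730469, 237.38323974609375), (36.17976379394531, 111.82671356201172), 73.20162963867188)
220.25647 236.2245 [0.53176334 0.20033748 0.012     ]
327.31128 203.90608 [ 0.5974774  -0.03070177  0.012     ]
337.7674 238.54198 [ 0.52138464 -0.05128445  0.012     ]
230.71259 270.8604 [0.45700337 0.17829156 0.012     ]
[ 0.51821575 -0.05169793  0.012     ]
[0.45877336 0.17555737 0.012     ]
```

View pics/c1.png

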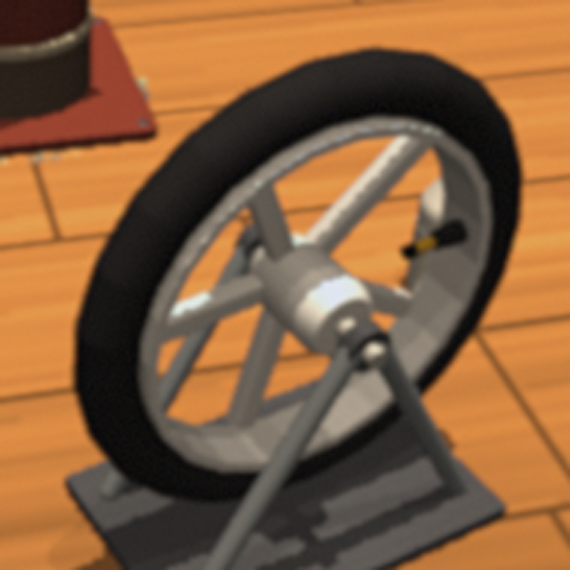

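```bash
cat >> h.py <<'E'
C=np.array([.5655,.0835,.175]);yaw=np.radians(15.5)
A=np.array([np.cos(yaw),np.sin(yaw),0]);B=np.array([-A[1],A[0],0]);Wm=np.array([A,B,[0,0,1.]])
def loc(P): return (P-C)@Wm.T
def wloc(n,u,v,x=0):
    return loc(onplane(n,u,v,C+x*A,A))
E
python3 - <<'E'
from h import *
for u,v in [(406.5,223),(424.5,216)]:
    l=wloc('scene',u,v);print(l,np.hypot(l[1],l[2]),np.degrees(np.arctan2(l[1],l[2])))
p=cv2.imread('pics/top0.png').max(2).astype(int);P=loc(cloud('top',np.load('pics/top0.npy')))
S=loc(cloud('scene',np.load('pics/scene0.npy')))
ps=cv2.imread('pics/scene0.png').max(2).astype(int)
for nm,Q,g in(('top',P,p),('scene',S,ps)):
    r=np.hypot(Q[...,1],Q[...,2]);m=(r<.165)&(r>.11)&(g<60)&(abs(Q[...,0])<.08)&(Q[...,2]>-.1)
    print(nm,m.sum(),np.percentile(Q[m][:,0],[1,5,25,50,75,95,99]).round(3),np.percentile(r[m],[5,95,99]).round(3),Q[m].mean(0).round(3))
    for s in(-1,1):
        k=m&(Q[...,1]*s>.07);print(s,np.percentile(Q[k][:,0],[2,50,98]).round(3))
    k=m&(Q[...,2]>.135);print('top z',Q[k][:,2].max(),np.percentile(Q[k][:,0],[1,50,99]).round(3))
# spokes in top: bright points near x=-.027
m=(abs(P[...,0]+.025)<.012)&(np.hypot(P[...,1],P[...,2])<.1)&(np.hypot(P[...,1],P[...,2])>.05)&(p>110)
a=np.degrees(np.arctan2(P[...,1],P[...,2]))[m];print(np.histogram(a,np.arange(-180,181,8)))
E
```

```text
[8.63506009e-17 7.65625845e-02 2.60338837e-03] 0.0766068337802932 88.05249891280795
[1.14253581e-17 1.17151098e-01 4.42883693e-03] 0.1172347832184511 87.83499356675604
top 3882 [-0.016 -0.016 -0.012 -0.005  0.005  0.014  0.017] [0.124 0.151 0.152] [-0.003  0.002  0.106]
-1 [-0.015 -0.007  0.016]
1 [-0.016 -0.008  0.015]
top z 0.15291209286156499 [-0.015  0.     0.017]
scene 5517 [0.002 0.005 0.014 0.019 0.021 0.022 0.023] [0.121 0.148 0.149] [ 0.017 -0.041  0.067]
-1 [0.002 0.018 0.023]
1 [0.013 0.02  0.022]
top z 0.14982805009517836 [0.001 0.013 0.021]
(array([  0,   0,   0,   0,   0,   0,   0,   0,   0,   0,   0, 151,   6,
         0,   0,   0,   0,   0,   0,   0,  42,   9,   0,   0,   0,   0,
         0,  42,  84,   0,   0,   0,   0,   0,   0,   0,   7,  10,   0,
         0,   0,   0,   0,   0,   0]), array([-180, -172, -164, -156, -148, -140, -132, -124, -116, -108, -100,
        -92,  -84,  -76,  -68,  -60,  -52,  -44,  -36,  -28,  -20,  -12,
         -4,    4,   12,   20,   28,   36,   44,   52,   60,   68,   76,
         84,   92,  100,  108,  116,  124,  132,  140,  148,  156,  164,
        172,  180]))
```

send_rows([
  [-1,0.4,0.77,0.25,0.13],
  [-1,0.4,0.77,0.25,0.13],
  [-1,0.4,0.77,0.25,0.13],
  [-1,0.4,0.77,0.25,0.13],
  [-1,0.4,0.77,0.25,0.13],
])

```text
clock: 0.52
eef_pos: [0.269, -0.4645, 0.2832]
ee_rot: [0.001, 0.938, 0.345, 0.001]
ft_force: [0.9, -0.6, 0.0]
opening: 0.0855
grasp_force: 0.0
```

send_rows([
  [-1,0.4,0.77,0.25,0.13],
  [-1,0.4,0.77,0.25,0.13],
  [-1,0.4,0.77,0.25,0.13],
  [-1,0.4,0.77,0.25,0.13],
  [-1,0.4,0.77,0.25,0.13],
])

```text
clock: 0.93
eef_pos: [0.3483, -0.31, 0.3332]
ee_rot: [0.001, 0.849, 0.529, 0.001]
ft_force: [0.6, 0.1, 0.1]
opening: 0.0851
grasp_force: 0.0
```

send_rows([
  [-1,0.4,0.77,0.25,0.13],
  [-1,0.4,0.77,0.25,0.13],
  [-1,0.4,0.77,0.25,0.13],
  [-1,0.4,0.77,0.25,0.13],
  [-1,0.4,0.77,0.25,0.13],
])

```text
clock: 1.35
eef_pos: [0.4276, -0.1553, 0.3831]
ee_rot: [0.001, 0.724, 0.69, 0.001]
ft_force: [1.1, 0.1, -0.3]
opening: 0.0852
grasp_force: 0.0
```

```bash
python3 - <<'E'
from h import *
s=readout.sense()
for k in('clock','joints','eef_pos','ee_rot','ft_force','opening'):print(k,np.round(s[k],3))
E
```

```text
clock 1.35
joints [ 0.749 -0.092 -0.451  1.627 -0.041  1.595  0.251]
eef_pos [ 0.428 -0.155  0.383]
ee_rot [0.001 0.724 0.69  0.001]
ft_force [ 1.074  0.053 -0.326]
opening 0.085
```

send_rows([
  [-1,0.38,0.73,0.08,0.102],
  [-1,0.38,0.73,0.08,0.102],
  [-1,0.38,0.73,0.08,0.102],
  [-1,0.38,0.73,0.08,0.102],
  [-1,0.38,0.73,0.08,0.102],
])

```text
clock: 1.77
eef_pos: [0.5029, -0.007, 0.3976]
ee_rot: [-0.001, 0.604, 0.797, 0.002]
ft_force: [-0.1, 1.8, -0.2]
opening: 0.0856
grasp_force: 0.0
```

```bash
cat >> h.py <<'E'
def tool():
    s=readout.sense();w,x,y,z=s['ee_rot'];l=loc(np.array(s['eef_pos']))
    print('t',round(s['clock'],2),'tool local mm',(l*1000).round(1),'yaw err',round(np.degrees(np.arctan2(y*y-x*x,2*x*y))-15.5,2),'F',(Wm@s['ft_force']).round(1))
    return l
def delta(x,y,z):
    l=tool();print('shift norm',((np.array([x,y,z])/1000-l)@Wm/.2).round(3))
E
python3 - <<'E'
from h import *
delta(-84,-75,100)
p,d=capture('scene');cv2.imwrite('pics/s1.png',p[...,::-1])
p,d=capture('top');cv2.imwrite('pics/t1.png',p[...,::-1])
a=cv2.imread('pics/s1.png')[60:340,220:500];b=cv2.imread('pics/t1.png')[130:330,170:370]
cv2.imwrite('pics/c2.png',np.hstack([cv2.resize(a,(400,400)),cv2.resize(b,(400,400))]))
E
```

```text
t 1.77 tool local mm [-84.5 -70.5 222.6] yaw err 0.15 F [ 0.4  1.7 -0.2]
shift norm [ 0.009 -0.021 -0.613]
```

View pics/c2.png

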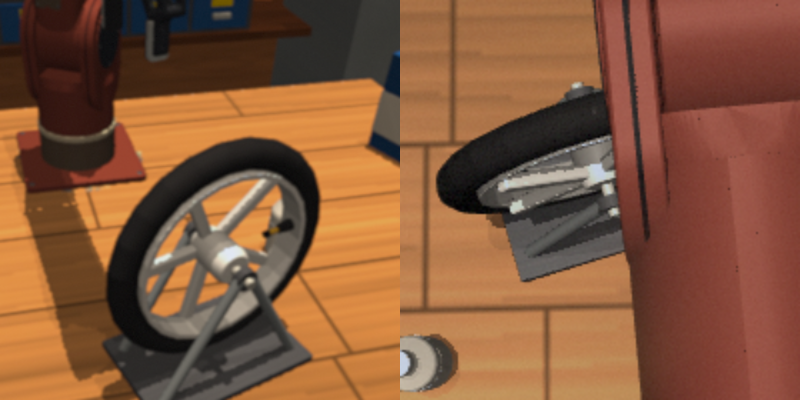

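send_rows([
  [-1,0.01,-0.02,-0.17,0],
  [-1,0.01,-0.02,-0.34,0],
  [-1,0.01,-0.02,-0.51,0],
  [-1,0.01,-0.02,-0.61,0],
  [-1,0.01,-0.02,-0.61,0],
])

```text
clock: 2.28
eef_pos: [0.5004, -0.0211, 0.2707]
ee_rot: [-0.003, 0.609, 0.793, -0.002]
ft_force: [-0.3, -0.1, -0.1]
opening: 0.0857
grasp_force: 0.0
```

```bash
python3 - <<'E'
from h import *
delta(-80,-75,55)
p,d=capture('scene');cv2.imwrite('pics/s2.png',p[...,::-1])
a=p[60:340,220:500,::-1];cv2.imwrite('pics/c3.png',cv2.resize(a,(560,560),interpolation=2))
S=loc(cloud('scene',d)); u=np.zeros(0)
# finger points seen above tyre
m=(S[...,2]>.155)&(S[...,2]<.3)&(S[...,0]>-.16)&(S[...,0]<.02)&(abs(S[...,1])<.2)&(d>0)
q=S[m];
for z in np.arange(.155,.3,.015):
    k=q[abs(q[:,2]-z)<.0075]
    if len(k):print(round(z,3),len(k),'x',np.percentile(k[:,0],[1,50,97,99.5]).round(3),'y',k[:,1].min().round(3),k[:,1].max().round(3))
E
```

```text
t 2.28 tool local mm [-90.7 -83.4  95.7] yaw err -0.58 F [-0.4 -0.  -0.1]
shift norm [ 0.04   0.055 -0.204]
0.155 183 x [-0.155 -0.036 -0.014 -0.013] y -0.099 -0.073
0.17 454 x [-0.158 -0.047 -0.015 -0.014] y -0.102 -0.072
0.185 496 x [-0.156 -0.058 -0.016 -0.016] y -0.104 -0.073
0.2 571 x [-0.153 -0.058 -0.018 -0.018] y -0.105 -0.073
0.215 356 x [-0.086 -0.05  -0.02  -0.019] y -0.099 -0.073
0.23 487 x [-0.099 -0.057 -0.05  -0.049] y -0.122 -0.053
0.245 572 x [-0.096 -0.057 -0.05  -0.049] y -0.123 -0.054
0.26 608 x [-0.095 -0.057 -0.05  -0.049] y -0.122 -0.056
0.275 557 x [-0.11  -0.062 -0.052 -0.051] y -0.122 -0.048
0.29 675 x [-0.097 -0.053 -0.045 -0.044] y -0.128 -0.047
```

View pics/c3.png

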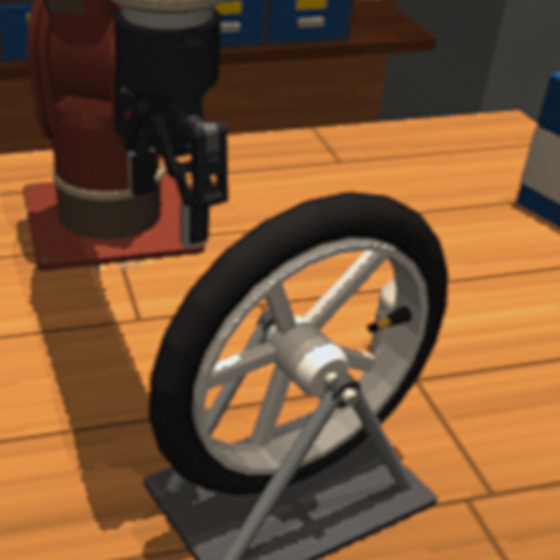

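send_rows([
  [-1,0,0,0.3,0],
  [-1,0,0,0.6,0],
  [-1,0,0,0.6,0],
  [-1,0,0,0.6,0],
  [-1,0,0,0.6,0],
])

```text
clock: 2.75
eef_pos: [0.5042, -0.0195, 0.3996]
ee_rot: [0.003, 0.609, 0.794, 0.002]
ft_force: [0.6, -0.1, -0.5]
opening: 0.0856
grasp_force: 0.0
```

```bash
python3 - <<'E'
from h import *
l=tool()
p,d=capture('scene')
a=p[0:240,200:400,::-1];cv2.imwrite('pics/c4.png',cv2.resize(a,None,fx=2.5,fy=2.5,interpolation=2))
S=loc(cloud('scene',d))-l
m=(S[...,2]>-.02)&(S[...,2]<.2)&(abs(S[...,0])<.1)&(abs(S[...,1])<.06)&(d>0)
q=S[m]
for z in np.arange(.0,.2,.01):
    k=q[abs(q[:,2]-z)<.005]
    if len(k):
        o=k[k[:,0]>.02];print(round(z,3),len(o),'x',np.percentile(o[:,0],[1,25,50,75,98]).round(3) if len(o) else '','y',o[:,1].min().round(3),o[:,1].max().round(3))
E
```

```text
t 2.75 tool local mm [-86.6 -82.9 224.6] yaw err -0.47 F [ 0.6 -0.3 -0.5]
0.01 13 x [0.05  0.05  0.051 0.051 0.052] y -0.009 0.007
0.02 102 x [0.044 0.05  0.051 0.056 0.058] y -0.012 0.01
0.03 127 x [0.044 0.051 0.055 0.057 0.059] y -0.012 0.006
0.04 137 x [0.044 0.051 0.055 0.057 0.059] y -0.013 0.006
0.05 116 x [0.044 0.051 0.057 0.058 0.061] y -0.013 0.006
0.06 155 x [0.04  0.054 0.067 0.074 0.076] y -0.015 0.011
0.07 321 x [0.034 0.047 0.067 0.074 0.076] y -0.018 0.012
0.08 318 x [0.024 0.036 0.043 0.071 0.075] y -0.018 0.012
0.09 361 x [0.022 0.031 0.065 0.072 0.074] y -0.019 0.016
0.1 362 x [0.02  0.03  0.062 0.07  0.072] y -0.021 0.011
0.11 352 x [0.021 0.04  0.066 0.069 0.071] y -0.021 0.011
0.12 287 x [0.022 0.036 0.038 0.063 0.069] y -0.014 0.011
0.13 265 x [0.02  0.029 0.036 0.038 0.039] y -0.033 0.023
```

View pics/c4.png

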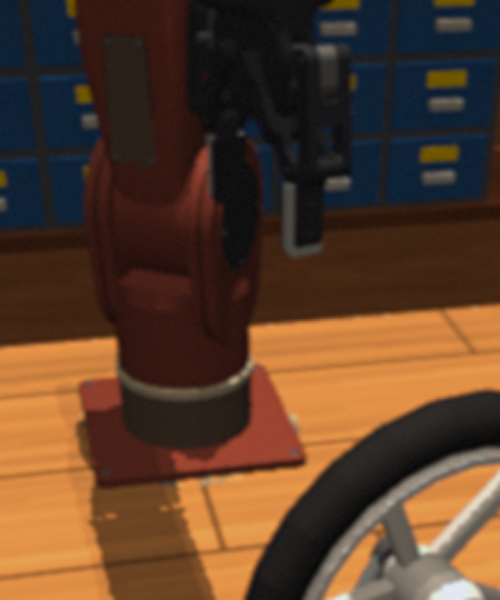

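send_rows([
  [1,0,0,0.05,-0.19],
  [1,0,0,0.05,-0.19],
  [1,0,0,0.05,-0.19],
  [1,0,0,0.05,-0.19],
  [1,0,0,0.05,-0.19],
], newtons=20)

```text
clock: 3.22
eef_pos: [0.5027, -0.0196, 0.4049]
ee_rot: [-0.0, 0.817, 0.577, -0.0]
ft_force: [-0.4, -0.5, -0.1]
opening: 0.0258
grasp_force: 0.0
```

send_rows([
  [1,0,0,0,-0.19],
  [1,0,0,0,-0.19],
  [1,0,0,0,-0.19],
  [1,0,0,0,-0.19],
  [1,0,0,0,-0.19],
])

```text
clock: 3.63
eef_pos: [0.5027, -0.0196, 0.4048]
ee_rot: [-0.0, 0.95, 0.311, -0.001]
ft_force: [-0.4, 0.3, 0.8]
opening: 0.0002
grasp_force: 0.0
```

send_rows([
  [1,0,0,0,-0.12],
  [1,0,0,0,-0.12],
  [1,0,0,0,-0.12],
  [1,0,0,0,-0.12],
  [1,0,0,0,-0.12],
])

```text
clock: 4.05
eef_pos: [0.5028, -0.0194, 0.405]
ee_rot: [-0.0, 0.991, 0.133, -0.0]
ft_force: [0.2, -0.7, -0.3]
opening: 0.0003
grasp_force: 0.0
```

```bash
python3 - <<'E'
from h import *
l=tool();s=readout.sense();print(s['joints'].round(2),s['opening'],s['ee_rot'])
p,d=capture('scene')
a=p[0:240,200:400,::-1];cv2.imwrite('pics/c5.png',cv2.resize(a,None,fx=2.5,fy=2.5,interpolation=2))
S=loc(cloud('scene',d))-l
m=(S[...,2]>-.02)&(S[...,2]<.2)&(abs(S[...,0])<.1)&(abs(S[...,1])<.09)&(d>0)
q=S[m]
for z in np.arange(-.01,.19,.01):
    k=q[abs(q[:,2]-z)<.005]
    if len(k):print(round(z,3),len(k),'x',np.percentile(k[:,0],[25,50,75,90,98]).round(3),'y',np.percentile(k[:,1],[1,99]).round(3))
P=loc(cloud('top',np.load('pics/top0.npy')));p=cv2.imread('pics/top0.png').max(2)
r=np.hypot(P[...,1],P[...,2]);m=(r<.1)&(r>.04)&(abs(P[...,0]+.025)<.02)&(p>110)
for s in(0,-20,50):
    a=np.degrees(np.arctan2(P[...,1],P[...,2]));k=m&(abs(a-s)<14);print(s,k.sum(),np.percentile(P[k][:,0],[2,10,25,50,75]).round(4) if k.sum() else '')
E
```

```text
t 4.05 tool local mm [-87.9 -82.4 230. ] yaw err -90.21 F [-0.  -0.8 -0.3]
[ 0.54  0.03 -0.6   1.48  0.02  1.64 -1.36] 0.00029084611456451574 [-6.84697997e-05  9.91111716e-01  1.33031437e-01 -4.45935478e-04]
0.0 37 x [0.008 0.01  0.012 0.012 0.013] y [-0.008  0.005]
0.01 133 x [0.008 0.01  0.012 0.013 0.014] y [-0.015  0.013]
0.02 154 x [0.008 0.009 0.012 0.013 0.014] y [-0.015  0.013]
0.03 159 x [0.008 0.009 0.012 0.013 0.014] y [-0.015  0.013]
0.04 161 x [0.009 0.012 0.013 0.015 0.016] y [-0.02   0.022]
0.05 382 x [0.01  0.013 0.014 0.015 0.016] y [-0.037  0.033]
0.06 443 x [0.007 0.013 0.014 0.015 0.017] y [-0.044  0.041]
0.07 514 x [0.005 0.013 0.017 0.019 0.02 ] y [-0.051  0.048]
0.08 579 x [0.011 0.013 0.016 0.019 0.02 ] y [-0.06   0.056]
0.09 754 x [0.007 0.012 0.015 0.019 0.021] y [-0.062  0.058]
0.1 597 x [0.01  0.013 0.02  0.021 0.022] y [-0.053  0.047]
0.11 584 x [0.012 0.012 0.013 0.014 0.021] y [-0.043  0.038]
0.12 428 x [0.011 0.012 0.013 0.014 0.015] y [-0.039  0.034]
0.13 35 x [0.019 0.031 0.035 0.036 0.037] y [-0.038  0.002]
0 23 [-0.0223 -0.0219 -0.0207 -0.0194 -0.0183]
-20 57 [-0.0231 -0.0223 -0.0208 -0.0195 -0.0178]
50 150 [-0.0245 -0.0236 -0.0222 -0.0202 -0.0178]
```

View pics/c5.png

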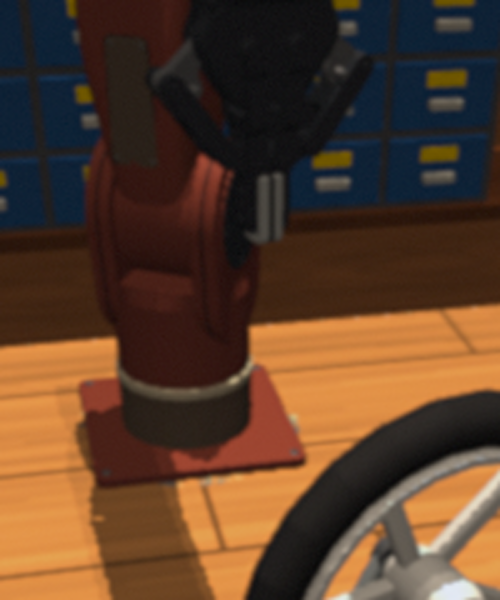

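```bash
cat >> h.py <<'E'
C=C+.0025*A
E
python3 - <<'E'
from h import *
delta(-60,-75,85)
print('axes/mm: A',A/200,'B',B/200)
E
```

```text
t 4.1 tool local mm [-90.3 -82.4 230. ] yaw err -90.16 F [ 0.9 -0.3 -0.4]
shift norm [ 0.136  0.076 -0.725]
axes/mm: A [0.00481815 0.00133619 0.        ] B [-0.00133619  0.00481815  0.        ]
```

send_rows([
  [1,0.136,0.076,-0.2,0.001],
  [1,0.136,0.076,-0.4,0.001],
  [1,0.136,0.076,-0.6,0.001],
  [1,0.136,0.076,-0.725,0.001],
  [1,0.136,0.076,-0.725,0.001],
])

```text
clock: 4.52
eef_pos: [0.5271, -0.0043, 0.2541]
ee_rot: [-0.001, 0.991, 0.135, -0.005]
ft_force: [-0.5, -0.8, 0.2]
opening: 0.0002
grasp_force: 0.0
```

send_rows([
  [1,0,0,0,0],
  [1,0,0,0,0],
  [1,0,0,0,0],
  [1,0,0,0,0],
])

```text
clock: 4.85
eef_pos: [0.5313, -0.0038, 0.2625]
ee_rot: [0.0, 0.991, 0.133, 0.002]
ft_force: [0.9, 0.1, -0.5]
opening: 0.0004
grasp_force: 0.0
```

```bash
python3 - <<'E'
from h import *
delta(-34,-75,85)
E
```

```text
t 4.85 tool local mm [-58.7 -75.   87.5] yaw err -90.19 F [ 0.9 -0.1 -0.5]
shift norm [ 0.119  0.033 -0.013]
```

send_rows([
  [1,0.025,0.007,0,0],
  [1,0.05,0.014,0,0],
  [1,0.07,0.019,0,0],
  [1,0.085,0.023,0,0],
  [1,0.09,0.025,0,0],
])

```text
clock: 5.27
eef_pos: [0.5489, 0.0014, 0.2602]
ee_rot: [-0.0, 0.991, 0.133, -0.0]
ft_force: [0.2, -0.6, 0.1]
opening: 0.0003
grasp_force: 0.0
```

send_rows([
  [1,0.007,0.002,0,0],
  [1,0.012,0.003,0,0],
  [1,0.016,0.0045,0,0],
  [1,0.019,0.005,0,0],
  [1,0.02,0.0055,0,0],
])

```text
clock: 5.68
eef_pos: [0.5523, 0.0022, 0.2603]
ee_rot: [-0.0, 0.991, 0.133, -0.0]
ft_force: [-0.3, 0.0, -0.5]
opening: 0.0002
grasp_force: 0.0
```

```bash
python3 - <<'E'
from h import *
delta(-34,-75,85)
E
```

```text
t 5.68 tool local mm [-36.9 -74.8  85.3] yaw err -90.21 F [-0.2  0.1 -0.5]
shift norm [ 0.014  0.003 -0.002]
```

send_rows([
  [1,0.005,0.001,0,0],
  [1,0.01,0.003,0,0],
  [1,0.013,0.0035,0,0],
  [1,0.013,0.0035,0,0],
])

```text
clock: 6.02
eef_pos: [0.555, 0.0029, 0.2603]
ee_rot: [-0.0, 0.991, 0.133, 0.0]
ft_force: [0.5, 0.2, -0.8]
opening: -0.0001
grasp_force: 0.0
```

```bash
python3 - <<'E'
from h import *
tool()
E
```

```text
t 6.02 tool local mm [-34.1 -74.8  85.3] yaw err -90.22 F [ 0.6  0.  -0.8]
```

send_rows([
  [1,-0.0053,0.0193,0,0],
  [1,-0.0107,0.0385,0,0],
  [1,-0.016,0.0578,0,0],
  [1,-0.0214,0.0771,0,0],
  [1,-0.0267,0.0964,0,0],
])

```text
clock: 6.43
eef_pos: [0.5492, 0.0226, 0.2603]
ee_rot: [0.0, 0.991, 0.133, -0.0]
ft_force: [-1.0, -1.6, -0.3]
opening: 0.0
grasp_force: 1.4
```

send_rows([
  [1,-0.0053,0.0193,0,0],
  [1,-0.0107,0.0385,0,0],
  [1,-0.016,0.0578,0,0],
  [1,-0.0214,0.0771,0,0],
  [1,-0.0267,0.0964,0,0],
])

```text
clock: 6.85
eef_pos: [0.5442, 0.0404, 0.261]
ee_rot: [0.001, 0.991, 0.132, 0.0]
ft_force: [-3.0, -5.8, 5.1]
opening: -0.0001
grasp_force: 4.3
```

```bash
cat >> h.py <<'E'
def wheel():
    p,d=capture('scene');a=p[140:330,270:460,::-1];return p,d
E
python3 - <<'E'
from h import *
tool()
p,d=wheel();cv2.imwrite('pics/c6.png',cv2.resize(p[60:340,220:500,::-1],(590,590),interpolation=2))
E
```

```text
t 6.85 tool local mm [-34.5 -35.9  86. ] yaw err -90.31 F [-4.4 -4.8  5.1]
```

View pics/c6.png

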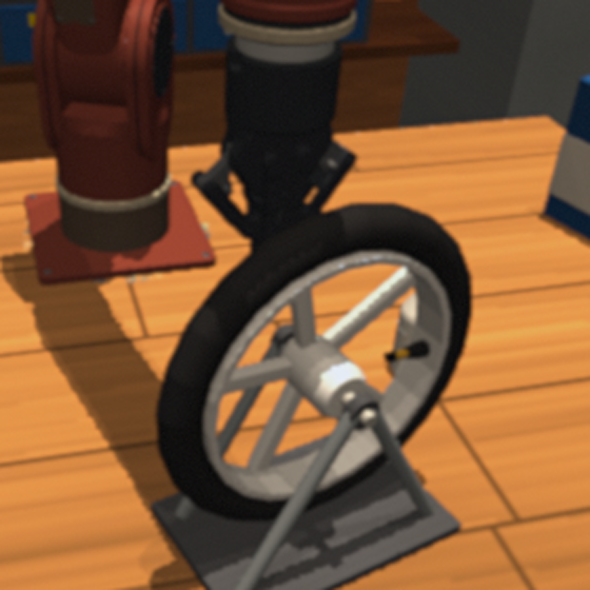

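send_rows([
  [1,-0.004,-0.001,0.015,0],
  [1,-0.004,-0.001,0.02,0],
  [1,-0.004,-0.001,0.02,0],
])

```text
clock: 7.15
eef_pos: [0.5435, 0.0413, 0.2645]
ee_rot: [0.0, 0.991, 0.133, 0.0]
ft_force: [0.2, -1.7, 0.3]
opening: 0.0002
grasp_force: 0.8
```

```bash
python3 - <<'E'
from h import *
for i in range(3):
    tool(); p,d=wheel()
tool();print(readout.sense()['ft_torque'])
E
```

```text
t 7.15 tool local mm [-35.  -34.8  89.5] yaw err -90.22 F [-0.3 -1.7  0.3]
t 7.2 tool local mm [-35.  -34.8  89.4] yaw err -90.22 F [-1.1 -1.2  1.2]
t 7.25 tool local mm [-35.  -34.8  89.4] yaw err -90.22 F [-1.2 -2.6  0.8]
t 7.3 tool local mm [-35.  -34.8  89.4] yaw err -90.22 F [-0.3 -2.3  1.5]
[-0.39638647 -0.01168817 -0.01396861]
```

send_rows([
  [1,-0.004,0.0145,0,0],
  [1,-0.008,0.029,0,0],
  [1,-0.012,0.0435,0,0],
])

```text
clock: 7.55
eef_pos: [0.5412, 0.0501, 0.2645]
ee_rot: [0.0, 0.991, 0.133, 0.0]
ft_force: [0.6, -2.4, 2.5]
opening: -0.0001
grasp_force: 1.6
```

```bash
cat >> h.py <<'E'
def valve():
    p,d=capture('scene');g=p.max(2).astype(int)
    v,u=np.mgrid[:480,:640]
    K,e,M=cam('scene');r=np.stack([(u-K[0,2])/K[0,0],(v-K[1,2])/K[1,1],np.ones_like(u)],-1)@M.T
    Q=loc(e+r*(((C-e)@A)/(r@A))[...,None]);rr=np.hypot(Q[...,1],Q[...,2])
    D=loc(cloud('scene',d))
    m=(g<70)&(rr>.066)&(rr<.102)&(abs(D[...,0])<.03)
    n,L,st,ce=cv2.connectedComponentsWithStats(m.astype(np.uint8))
    for i in range(1,n):
        if st[i,4]>12:
            y=Q[L==i].mean(0);print('dark',st[i,4],ce[i].round(0),'r',round(np.hypot(y[1],y[2])*1000),'ang',round(np.degrees(np.arctan2(y[1],y[2])),1))
E
python3 - <<'E'
from h import *
tool();valve()
E
```

```text
t 7.55 tool local mm [-34.9 -25.7  89.5] yaw err -90.23 F [-0.  -2.4  2.5]
dark 27 [414. 229.] r 97 ang 100.1
dark 16 [404. 232.] r 75 ang 102.0
```

send_rows([
  [1,-0.0053,0.0193,0,0],
  [1,-0.0107,0.0385,0,0],
  [1,-0.016,0.0578,0,0],
  [1,-0.0214,0.0771,0,0],
  [1,-0.0267,0.0964,0,0],
])

```text
clock: 8.02
eef_pos: [0.5355, 0.0697, 0.2644]
ee_rot: [0.0, 0.991, 0.133, 0.0]
ft_force: [0.9, -3.6, 2.7]
opening: 0.0002
grasp_force: 1.8
```

```bash
python3 - <<'E'
from h import *
tool();valve()
E
```

```text
t 8.02 tool local mm [-35.1  -5.3  89.4] yaw err -90.21 F [-0.1 -3.7  2.7]
dark 22 [410. 238.] r 97 ang 111.7
```

send_rows([
  [1,-0.0053,0.0193,0,0],
  [1,-0.0107,0.0385,0,0],
  [1,-0.016,0.0578,0,0],
  [1,-0.0214,0.0771,0,0],
  [1,-0.0267,0.0964,0,0],
])

```text
clock: 8.48
eef_pos: [0.53, 0.0888, 0.2639]
ee_rot: [0.0, 0.991, 0.133, -0.0]
ft_force: [2.5, -3.7, -1.7]
opening: 0.0002
grasp_force: 1.6
```

```bash
python3 - <<'E'
from h import *
tool();valve()
E
```

```text
t 8.48 tool local mm [-35.3  14.6  88.9] yaw err -90.22 F [ 1.4 -4.2 -1.7]
dark 15 [397. 246.] r 74 ang 125.1
dark 15 [405. 248.] r 98 ang 123.9
```

Working as planned. Push another 20 mm, x nudged +0.5 mm.

send_rows([
  [1,-0.0043,0.0195,0,0],
  [1,-0.009,0.0388,0,0],
  [1,-0.014,0.058,0,0],
  [1,-0.019,0.0775,0,0],
  [1,-0.0243,0.097,0,0],
])

```text
clock: 8.95
eef_pos: [0.525, 0.1081, 0.264]
ee_rot: [0.0, 0.991, 0.133, -0.0]
ft_force: [-1.2, -4.9, -3.4]
opening: -0.0002
grasp_force: 2.8
```

```bash
python3 - <<'E'
from h import *
tool();valve()
E
```

```text
t 8.95 tool local mm [-34.9  34.5  89. ] yaw err -90.22 F [-2.4 -4.4 -3.4]
```

send_rows([
  [1,-0.004,0.0145,0,0],
  [1,-0.008,0.029,0,0],
  [1,-0.0107,0.0385,0,0],
  [1,-0.0107,0.0385,0,0],
])

```text
clock: 9.33
eef_pos: [0.523, 0.1161, 0.2642]
ee_rot: [-0.0, 0.991, 0.133, -0.0]
ft_force: [-1.2, -3.7, -2.0]
opening: -0.0005
grasp_force: 2.4
```

```bash
python3 - <<'E'
from h import *
tool();valve()
E
```

```text
t 9.33 tool local mm [-34.7  42.8  89.2] yaw err -90.18 F [-2.1 -3.3 -2. ]
```

Now back off right a little, retreat in x, move over to the next spoke and look.

send_rows([
  [1,0.008,-0.029,0,0],
  [1,0.008,-0.029,0,0],
  [1,-0.06,-0.05,0.05,0],
  [1,-0.13,-0.065,0.1,0],
  [1,-0.13,-0.065,0.1,0],
])

```text
clock: 9.8
eef_pos: [0.497, 0.1032, 0.2866]
ee_rot: [-0.0, 0.991, 0.133, 0.002]
ft_force: [1.2, 0.5, 0.9]
opening: -0.0
grasp_force: 0.0
```

send_rows([
  [1,0.05,-0.18,0,0],
  [1,0.1,-0.36,0,0],
  [1,0.15,-0.54,0,0],
  [1,0.18,-0.64,0,0],
  [1,0.18,-0.64,0,0],
])

```text
clock: 10.22
eef_pos: [0.5348, -0.0313, 0.2836]
ee_rot: [0.0, 0.992, 0.129, 0.0]
ft_force: [-0.7, -0.4, -0.9]
opening: 0.0003
grasp_force: 0.0
```

```bash
python3 - <<'E'
from h import *
delta(-60,-96,78)
valve()
p,d=capture('scene');cv2.imwrite('pics/c7.png',cv2.resize(p[140:330,270:460,::-1],(570,570),interpolation=2))
P=cv2.imread('pics/c7.png')
E
```

```text
t 10.22 tool local mm [ -62.8 -102.5  108.6] yaw err -90.66 F [-0.8 -0.2 -0.9]
shift norm [ 0.005  0.035 -0.153]
```

View pics/c7.png

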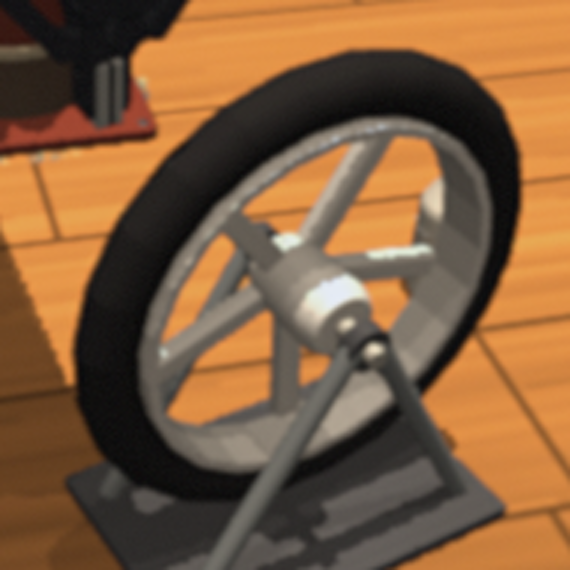

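```bash
python3 - <<'E'
from h import *
for u,v in [(368,148),(240,215),(432,257),(170,350),(286,400)]:
    l=wloc('scene',270+u/3,140+v/3,-.013);print(l.round(3),np.hypot(l[1],l[2]).round(3),np.degrees(np.arctan2(l[1],l[2])).round(1))
tool()
E
```

```text
[-0.013  0.042  0.077] 0.088 28.8
[-0.013 -0.04   0.058] 0.071 -34.3
[-0.013  0.107 -0.021] 0.109 101.0
[-0.013 -0.08  -0.021] 0.083 -104.8
[-0.013  0.006 -0.098] 0.098 176.3
t 10.32 tool local mm [-62.1 -96.9 109. ] yaw err -90.31 F [-0.1  1.  -0.1]
```

send_rows([
  [1,0.003,-0.005,-0.08,0.028],
  [1,0.003,-0.005,-0.16,0.028],
  [1,0.003,-0.005,-0.16,0.028],
  [1,0.003,-0.005,-0.16,0.028],
  [1,0.003,-0.005,-0.16,0.028],
])

```text
clock: 10.73
eef_pos: [0.5343, -0.0253, 0.2532]
ee_rot: [-0.0, 0.984, 0.177, 0.001]
ft_force: [0.6, -0.4, 0.8]
opening: 0.0
grasp_force: 0.0
```

```bash
python3 - <<'E'
from h import *
tool();readout; capture('top');delta(-33.5,-98,77)
E
```

```text
t 10.73 tool local mm [-61.6 -96.5  78.2] yaw err -85.13 F [ 0.5 -0.6  0.8]
t 10.78 tool local mm [-61.5 -96.8  78.5] yaw err -85.14 F [0.1 0.  0.5]
shift norm [ 0.137  0.032 -0.007]
```

send_rows([
  [1,0.03,0.007,-0.003,0],
  [1,0.06,0.014,-0.007,0],
  [1,0.085,0.02,-0.007,0],
  [1,0.105,0.025,-0.007,0],
  [1,0.115,0.027,-0.007,0],
])

```text
clock: 11.2
eef_pos: [0.5577, -0.0205, 0.2508]
ee_rot: [-0.0, 0.984, 0.177, 0.0]
ft_force: [0.5, 0.1, -1.0]
opening: -0.0001
grasp_force: 0.0
```

send_rows([
  [1,0.006,0.0015,0,0],
  [1,0.012,0.003,0,0],
  [1,0.016,0.004,0,0],
  [1,0.018,0.0045,0,0],
  [1,0.018,0.0045,0,0],
])

```text
clock: 11.62
eef_pos: [0.5605, -0.0201, 0.2509]
ee_rot: [-0.0, 0.984, 0.176, 0.0]
ft_force: [0.0, 0.9, -0.4]
opening: 0.0
grasp_force: 0.0
```

```bash
python3 - <<'E'
from h import *
delta(-33.5,-98,77)
E
```

```text
t 11.62 tool local mm [-35.  -98.5  75.9] yaw err -85.18 F [ 0.3  0.9 -0.4]
shift norm [0.006 0.004 0.005]
```

send_rows([
  [1,0,0.021,0.003,0],
  [1,-0.005,0.04,0.006,0],
  [1,-0.01,0.059,0.006,0],
  [1,-0.016,0.078,0.006,0],
  [1,-0.021,0.0975,0.006,0],
])

```text
clock: 12.03
eef_pos: [0.557, -0.0022, 0.2529]
ee_rot: [0.002, 0.984, 0.176, 0.001]
ft_force: [0.9, -12.5, 9.3]
opening: 0.0003
grasp_force: 6.3
```

```bash
python3 - <<'E'
from h import *
tool()
E
```

```text
t 12.03 tool local mm [-33.6 -80.3  77.9] yaw err -85.26 F [ -2.4 -12.3   9.3]
```

send_rows([
  [1,-0.003,0.011,0.012,0],
  [1,-0.007,0.024,0.02,0],
  [1,-0.01,0.036,0.028,0],
  [1,-0.0135,0.048,0.034,0],
])

```text
clock: 12.37
eef_pos: [0.5545, 0.0068, 0.2602]
ee_rot: [0.002, 0.985, 0.175, 0.001]
ft_force: [0.7, -7.7, 5.7]
opening: 0.0004
grasp_force: 3.7
```

```bash
python3 - <<'E'
from h import *
tool()
p,d=capture('scene');cv2.imwrite('pics/c8.png',cv2.resize(p[140:330,270:460,::-1],(570,570),interpolation=2))
E
```

```text
t 12.37 tool local mm [-33.6 -70.9  85.2] yaw err -85.33 F [-1.4 -7.6  5.7]
```

View pics/c8.png

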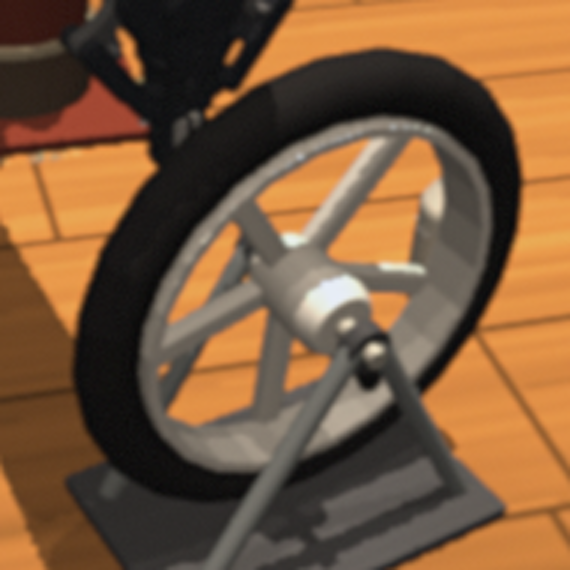

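```bash
cat >> h.py <<'E'
def spokes(d=None):
    if d is None: d=capture('scene')[1]
    Q=loc(cloud('scene',d));r=np.hypot(Q[...,1],Q[...,2])
    m=(Q[...,0]>-.032)&(Q[...,0]<-.004)&(r>.045)&(r<.098)&(d>0)
    a=np.arctan2(Q[...,1],Q[...,2])[m]
    f=np.degrees(np.angle(np.exp(5j*a).mean()))/5
    o=[]
    for k in range(5):
        c=np.radians(f+72*k);e=np.degrees(np.angle(np.exp(1j*(a-c))));s=abs(e)<15
        o.append((round((f+72*k+180)%360-180,1),int(s.sum()),round(np.median(e[s]),1) if s.sum() else None))
    print('spoke phase',round(f,2),'mean-centred',round(f+np.mean([x[2] for x in o if x[2] is not None]),2),o)
E
python3 - <<'E'
from h import *
spokes(np.load('pics/scene0.npy'));spokes();valve();tool()
E
```

```text
spoke phase -22.28 mean-centred -22.38 [(np.float64(-22.3), 137, np.float64(-1.1)), (np.float64(49.7), 337, np.float64(-4.3)), (np.float64(121.7), 97, np.float64(-3.8)), (np.float64(-166.3), 254, np.float64(3.9)), (np.float64(-94.3), 233, np.float64(4.8))]
spoke phase -31.77 mean-centred -31.63 [(np.float64(-31.8), 121, np.float64(0.1)), (np.float64(40.2), 338, np.float64(-4.0)), (np.float64(112.2), 176, np.float64(-4.0)), (np.float64(-175.8), 230, np.float64(3.8)), (np.float64(-103.8), 262, np.float64(4.8))]
t 12.52 tool local mm [-33.6 -70.1  84.9] yaw err -85.27 F [-1.3 -5.8  4. ]
```

send_rows([
  [1,-0.005,0.018,0.01,-0.005],
  [1,-0.01,0.036,0.02,-0.01],
  [1,-0.016,0.055,0.026,-0.015],
  [1,-0.022,0.074,0.03,-0.02],
  [1,-0.029,0.092,0.03,-0.026],
])

```text
clock: 12.93
eef_pos: [0.5483, 0.0261, 0.266]
ee_rot: [0.001, 0.991, 0.135, 0.001]
ft_force: [0.7, -5.5, 2.9]
opening: 0.0
grasp_force: 2.6
```

```bash
python3 - <<'E'
from h import *
tool();spokes();valve()
E
```

```text
t 12.93 tool local mm [-34.4 -50.7  91. ] yaw err -90.0 F [-0.8 -5.5  2.9]
spoke phase -20.47 mean-centred -20.53 [(np.float64(-20.5), 140, np.float64(-1.2)), (np.float64(51.5), 337, np.float64(-4.4)), (np.float64(123.5), 86, np.float64(-3.2)), (np.float64(-164.5), 258, np.float64(4.1)), (np.float64(-92.5), 226, np.float64(4.4))]
```

send_rows([
  [1,-0.0053,0.0193,0,0],
  [1,-0.0107,0.0385,0,0],
  [1,-0.016,0.0578,0,0],
  [1,-0.0214,0.0771,0,0],
  [1,-0.0267,0.0964,0,0],
])

```text
clock: 13.45
eef_pos: [0.5423, 0.0471, 0.2649]
ee_rot: [0.0, 0.991, 0.136, -0.0]
ft_force: [-0.9, -3.8, 2.7]
opening: -0.0006
grasp_force: 2.1
```

```bash
python3 - <<'E'
from h import *
tool();spokes();valve()
E
```

```text
t 13.45 tool local mm [-34.5 -28.9  89.9] yaw err -89.84 F [-1.9 -3.4  2.7]
spoke phase -8.37 mean-centred -9.19 [(np.float64(-8.4), 171, np.float64(-2.3)), (np.float64(63.6), 316, np.float64(-4.6)), (np.float64(135.6), 2, np.float64(-5.2)), (np.float64(-152.4), 280, np.float64(4.0)), (np.float64(-80.4), 192, np.float64(4.0))]
dark 15 [373. 267.] r 75 ang 170.4
```

send_rows([
  [1,-0.0053,0.0193,0,0],
  [1,-0.0107,0.0385,0,0],
  [1,-0.016,0.0578,0,0],
  [1,-0.0195,0.07,0,0],
  [1,-0.0195,0.07,0,0],
])

```text
clock: 13.97
eef_pos: [0.5382, 0.0618, 0.2648]
ee_rot: [-0.0, 0.991, 0.137, -0.0]
ft_force: [-1.8, 0.0, 1.1]
opening: 0.0004
grasp_force: 0.8
```

```bash
python3 - <<'E'
from h import *
tool();spokes();valve()
E
```

```text
t 13.97 tool local mm [-34.6 -13.6  89.8] yaw err -89.79 F [-1.7  0.5  1.1]
spoke phase -0.25 mean-centred -0.2 [(np.float64(-0.3), 190, np.float64(-2.8)), (np.float64(71.7), 299, np.float64(-4.5)), (np.float64(143.7), 0, None), (np.float64(-144.3), 293, np.float64(4.2)), (np.float64(-72.3), 169, np.float64(3.3))]
dark 16 [369. 269.] r 75 ang 177.3
dark 21 [366. 278.] r 95 ang -179.2
```

send_rows([
  [1,0.008,-0.029,0,0],
  [1,0.01,-0.036,0,0],
  [1,-0.07,-0.06,0,0],
  [1,-0.15,-0.08,0.1,0],
  [1,-0.23,-0.1,0.25,0],
])

```text
clock: 14.48
eef_pos: [0.4909, 0.0399, 0.3127]
ee_rot: [-0.001, 0.991, 0.136, -0.002]
ft_force: [0.9, -0.8, -0.1]
opening: -0.0001
grasp_force: 0.0
```

send_rows([
  [1,0,0,0.15,0],
  [1,0,0,0.15,0],
  [1,0,0,0.15,0],
  [1,0,0,0.15,0],
  [1,0,0,0.15,0],
])

```text
clock: 14.9
eef_pos: [0.4924, 0.0405, 0.3437]
ee_rot: [-0.0, 0.991, 0.136, -0.001]
ft_force: [0.3, 0.1, 0.8]
opening: -0.0003
grasp_force: 0.0
```

```bash
python3 - <<'E'
from h import *
tool();spokes();valve()
E
```

```text
t 14.9 tool local mm [-84.4 -21.9 168.7] yaw err -89.86 F [0.3 0.  0.8]
spoke phase -0.24 mean-centred -0.12 [(np.float64(-0.2), 189, np.float64(-3.0)), (np.float64(71.8), 299, np.float64(-4.3)), (np.float64(143.8), 0, None), (np.float64(-144.2), 295, np.float64(4.2)), (np.float64(-72.2), 167, np.float64(3.6))]
dark 17 [369. 269.] r 75 ang 177.2
dark 21 [366. 278.] r 95 ang -179.2
```

```bash
python3 -c "
from plant import robot
print(robot.hand_in())"
```

```text
the job is handed in; nothing more can be done
None
```

I pushed two spokes in turn and handed the job in: the camera put the valve stem at the bottom, within about 3° of straight up, with the wheel still and the gripper clear. No pass or fail came back, and one early push showed about 5 N that may have been partly on the tyre (limit 4 N).

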